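# Shim a clamped workpiece snug in its fixture

## Robot

A 6-joint arm with a two-finger parallel gripper is mounted at the origin on the work surface. World frame = base frame: x ahead of the robot, y to its left, z up, the work surface at z = 0. Lengths are in m, angles in rad, forces in N, time in s.
With the tool pointing down it reaches from about 0.4 to 0.925 m from the base axis. Payload 12.5 kg.
Tool frame: the origin (TCP) lies midway between the tips of the shut fingers; the grasp point (between the pads) lies 19 mm behind it; z points along the fingers, y is the direction in which the jaws open and shut (so a half turn about z gives the same grasp; the last joint's range is limited). The gripper opens to 95 mm and grips with 3 to 60 N. Pads are 20 mm wide; open, the fingers measure 119 mm over their backs; the gripper's body (75 mm by 180 mm) begins 59 mm behind the grasp point.
Start: joints at [-1.265, 0.491, 1.559, -0, 1.092, -0.106], TCP at [0.25, -0.573, 0.215] pointing down, gripper open.
Joint ranges: [-3.1, 3.1], [-0.84, 2.19], [0.05, 2.79], [-1.13, 4.28], [0.06, 2.93], [-2.69, 2.69]. Speed limits (rad/s): [2.22, 2.22, 2.79, 3.14, 3.14, 3.14].

## Interface

Orientations are given as a unit quaternion [x, y, z, w].
In Python, from cell import bot, camera, job_done, find_in, regions_of, pinpoint gives the robot as it stands. The module is installed in compiled form; this text tells all that it offers.
- The arm moves only by the shell command python3 -m crank 'ROWS'. ROWS is JSON, a list of rows, each an object with "jaw": the opening in per cent of the stroke, from 0 (shut) to 100 (fully open); "translation": the shift along the tool's x, y, z in cm, a list of three; "twist": the turn, a rotation vector about the tool's x, y, z in rad, a list of three. A call has exactly 5 rows; each row shifts and turns the commanded pose from where the row before left it, along the tool's axes as they then stand; what a row does not reach is not made up. A row lasts 1/12 s, in which the tool goes at most 41.7 mm and 7.16 degrees, less where a joint would pass 70% of its speed; a pose out of reach is approached as far as the arm can. A call is refused whole if a number of a shift passes 4.17 or a number of a turn 0.125, either way. A call with a gripper value outside its range is refused whole. The fingers move at their own pace and stop on an object; the grip force is fixed at half the most. Time passes only in rows, so rows that do not move let the fingers close, or fill a call up. It gives the time, the measured TCP pose, the force and the opening at its end, in the units of the state.
- bot.get_state(): the state, without advancing time (a new reading comes with each control period).
- camera(name): name is "side" or "top" or "wrist"; returns a dict with "color" (384x512x3 uint8, red, green, blue), "depth" (384x512 float32, m along the optical axis (not along the pixel's ray), 0 where there is no reading), "fx", "fy", "cx", "cy" (pixels), "R" (3x3) and "t" (3): a world point X has camera coordinates R X + t. Camera axes: x right, y down, z forward; pixel columns grow to the right and rows downward; lengths in m; the calibration is good to about 2 mm. The wrist camera is an equidistant fisheye: a pixel r from the principal point sees the ray r / f radians off the axis. A picture is of the moment at which its call begins.
- job_done(): hands the job in, once; it reports no verdict.
Trained networks look in a picture, given as the dict that the camera call returned (one of the last four; its "shot" number tells which), for a name from the list of things; names that differ only in an ending like _2 or _b are one class to them, and where a whole thing is asked for, a point or a joint stands for the part that bears it (a point fixed in the world has none). Each returns a list of dicts, best first, with "p" (0 to 1); they miss things now and then, are a little off and sometimes report something else, mostly with a low value. They report only what shows in the picture. A call takes as long as a camera call. They do not tell look-alikes from the thing itself.
- find_in(label, picture): "box" ([left, top, right, bottom] in pixels, round what is visible of it).
- regions_of(label, picture): "mask" (384x512 bool, what is visible of it) and "box" ([left, top, right, bottom] in pixels, round what is visible of it).
- pinpoint(label, picture): "point" ([column, row] in pixels: a listed point, or the origin of a listed thing).
The state is a dict: "clock": time; "joints": joint angles; "joint_velocities": joint speeds; "tau": joint torques, N m; "ee_pos": TCP position; "orientation": TCP orientation; "force": force on the tool from outside, world axes, zero at the start; "wrist_torque": the same for the moment, N m; "width": opening from 0.0 (shut) to 1.0 (fully open).
Only numpy, scipy, OpenCV 4.12 (cv2) and the standard library are available. Lean on these libraries where they do the work, as an engineer would, in place of code of your own. Each camera call takes 0.05 s, during which the arm holds its last target. There are 200 camera calls.

## Task

Fill the gap between the clamped white workpiece and the spring-loaded jaw with spacer plates from the blue rack: stand them upright in the gap one at a time, each pushed down fully onto the base plate, and stop as soon as the stack is snug, with the jaw pressing on it. In the rack a plate can only be taken across its thickness, but in the fixture there is room only for fingers on its two narrow side edges, so stand it on the free table between rack and fixture and take it again the other way. Leave spare plates in the rack and do not disturb the jar, the steel collar and the white offcut near by.

Things in the scene. Friction and masses are not known exactly. Their poses are not given: they have to be found in the camera images.
- fixture: fixed aluminium fixture. Base plate 110 (x) x 290 (y, -115 to +175) x 15 mm thick. Origin: on the table, below the resting jaw's face, mid-width. The gap runs along its y: jaw on the -y side, workpiece on the +y side. Plates stand on the base plate at x = 0, thickness along y. Behind the jaw a spring housing (60 wide, y -105 to -70) is 105 mm tall
- jaw: sprung aluminium jaw, 40 mm wide (x), 80 tall, top 95 mm above the table. Origin: foot of its face, on the base plate; y points into the gap. Slides straight back (-y) at most 16 mm, spring 3 N at first, 6 N at the end. Lower 50 mm of the face upright; upper 30 mm slopes back 16 mm as a lead-in: a plate pushed down wedges the jaw back (up to 20 N)
- workpiece: white plastic block 40 (x) x 110 (y) x 80 mm tall, clamped on the base plate, immovable. Origin: foot of its gap face, on the base plate, mid-width; y points away from the gap. Top gap edge chamfered 6 mm. Gap to the resting jaw 4 to 24 mm: one or two 14 mm plates make it snug. From 70 mm behind the face a dark toggle clamp stands over it, 180 mm above the table
- rack: fixed blue rack, 76 (x) x 176 (y) x 88 mm tall, floor 6 mm. Origin: on the table, centre. Plates at y = -50, 0, +50 mm, thickness along y, 36 mm between neighbours; cheeks at x = +-31 to +-38, as tall as the plates, cover their side edges; between ribs the middle 46 mm of x is free for fingers. Free table: the spot midway between rack and fixture origins, 70 mm clear all round
- plate1: white plastic spacer plate, one of three alike: 56 wide (x) x 14 thick (y) x 80 mm tall (z), 60 to 130 g; top edge fully rounded (radius 7), lower long edges rounded (radius 3). Stands upright by itself on a flat surface. Origin: centre of its underside. Starts in the rack, 6 mm above the table
- plate2: white plastic spacer plate, one of three alike: 56 wide (x) x 14 thick (y) x 80 mm tall (z), 60 to 130 g; top edge fully rounded (radius 7), lower long edges rounded (radius 3). Stands upright by itself on a flat surface. Origin: centre of its underside. Starts in the rack, 6 mm above the table
- plate3: white plastic spacer plate, one of three alike: 56 wide (x) x 14 thick (y) x 80 mm tall (z), 60 to 130 g; top edge fully rounded (radius 7), lower long edges rounded (radius 3). Stands upright by itself on a flat surface. Origin: centre of its underside. Starts in the rack, 6 mm above the table
- pot: bystander: closed jar, 60 mm wide, 80 tall, origin under its centre
- offcut: bystander: white plastic offcut 120 x 45 x 30 mm lying flat, origin under its centre
- collar: bystander: steel collar 70 mm across, 25 tall
Things that resemble listed ones, but are neither listed nor needed, are in the scene too. What is shaped like the plate2 but green, purple or turquoise is not meant.

How it is judged:
By the outcome, as a careful person would: the job done as asked, in the order asked, and still so for the second after the job is handed in, with the robot touching nothing.
It also fails if it takes over 72 s, if anything falls off the work surface, if the arm or the gripper's body presses on something with over 40 N, if the wrist force passes 120 N, or if a joint passes its speed limit or range.

## Working session

There is one attempt and no reset: what is moved stays moved. The work goes in short steps, Python scripts to look and compute and a shell command to move; the robot and the scene stay as the last step left them, time stands still between calls to the robot, and variables do not carry over. Pictures are saved under pics/ and viewed, about 8 in all and at most 12, crops included, and the job is handed in when it is done.

```bash
mkdir -p pics; cat > h.py <<'E'
import numpy as np, cv2
from cell import bot,camera,job_done,find_in,regions_of,pinpoint
def cloud(p):
    d=p["depth"];v,u=np.mgrid[:d.shape[0],:d.shape[1]]
    c=np.dstack([(u-p["cx"])/p["fx"]*d,(v-p["cy"])/p["fy"]*d,d])
    X=(c-np.array(p["t"]))@np.array(p["R"]); X[d==0]=np.nan
    return X
def save(p,n): cv2.imwrite("pics/"+n,p["color"][...,::-1])
E
python3 - <<'E'
from h import *
s=bot.get_state();print({k:np.round(v,3) for k,v in s.items()})
out=[]
for n in("top","side"):
    p=camera(n);out.append(p["color"]);X=cloud(p)
    np.savez("%s.npz"%n,X=X,c=p["color"],**{k:p[k] for k in("fx","fy","cx","cy","R","t")})
    for l in("fixture","jaw","workpiece","rack","plate1","pot","offcut","collar"):
        for r in pinpoint(l,p)[:5]:
            print(n,l,"pt",np.round(r["point"]),round(r["p"],2))
        for r in regions_of(l,p)[:5]:
            m=r["mask"];print(n,l,"mask",np.round(r["box"]),round(r["p"],2),np.round(np.nanmedian(X[m],0),3),np.round(np.nanpercentile(X[m][:,2],95),3))
cv2.imwrite("pics/a.png",out[0][...,::-1]);cv2.imwrite("pics/b.png",out[1][...,::-1])
E
```

```text
{'clock': np.float64(0.0), 'joints': array([-1.265,  0.492,  1.559,  0.   ,  1.092, -0.106]), 'joint_velocities': array([-0.   ,  0.001,  0.   ,  0.   , -0.   , -0.001]), 'tau': array([-3.0000e-03, -6.1265e+01, -2.5819e+01,  6.9000e-02,  4.8000e-02,
       -0.0000e+00]), 'ee_pos': array([ 0.25 , -0.573,  0.214]), 'orientation': array([ 0.979,  0.204, -0.   , -0.001]), 'force': array([-0.417, -0.503,  0.672]), 'wrist_torque': array([ 0.044, -0.01 ,  0.013]), 'width': np.float64(1.001)}
top fixture pt [136. 187.] 0.81
top fixture mask [ 64. 156. 176. 214.] 0.76 [0.549 0.226 0.014] 0.103
top jaw pt [134. 189.] 0.64
top jaw mask [125. 179. 144. 195.] 0.75 [0.549 0.207 0.092] 0.095
top jaw mask [322. 197. 333. 220.] 0.33 [ 0.491 -0.28   0.08 ] 0.085
top workpiece pt [126. 187.] 0.67
top workpiece mask [ 36. 163. 130. 191.] 0.68 [0.576 0.338 0.095] 0.16
top rack pt [340. 212.] 0.65
top rack pt [358. 210.] 0.59
top rack mask [310. 194. 382. 226.] 0.58 [ 0.491 -0.324  0.024] 0.087
top plate1 pt [394. 235.] 0.78
top plate1 pt [324. 208.] 0.67
top plate1 pt [338. 210.] 0.62
top plate1 pt [372.
[... 1369 characters left out ...]
5.] 0.95 [ 0.38  -0.306  0.048] 0.08
side plate1 mask [293. 131. 316. 160.] 0.69 [ 0.49  -0.28   0.056] 0.086
side plate1 mask [332.  91. 352. 124.] 0.64 [ 0.425 -0.47   0.048] 0.081
side plate1 mask [271.  96. 288. 122.] 0.64 [ 0.587 -0.406  0.048] 0.08
side plate1 mask [300. 108. 325. 121.] 0.56 [ 0.49  -0.379  0.076] 0.087
side pot pt [243. 147.] 0.74
side pot mask [234. 115. 255. 155.] 0.85 [ 0.639 -0.265  0.056] 0.082
side offcut pt [204. 179.] 0.58
side offcut pt [184. 222.] 0.47
side offcut mask [178. 165. 230. 192.] 0.96 [ 0.692 -0.132  0.03 ] 0.033
side collar pt [244. 145.] 0.72
side collar pt [180. 220.] 0.61
side collar mask [166. 204. 202. 233.] 0.62 [ 0.695 -0.005  0.024] 0.027
```

View pics/a.png

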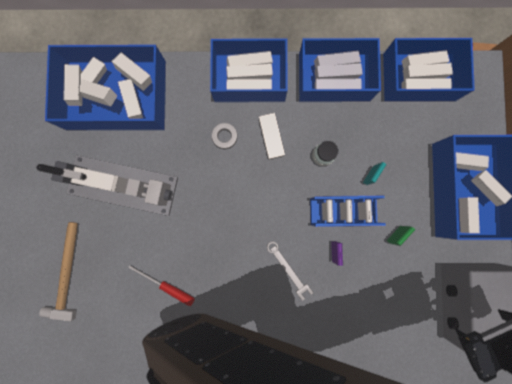

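View pics/b.png

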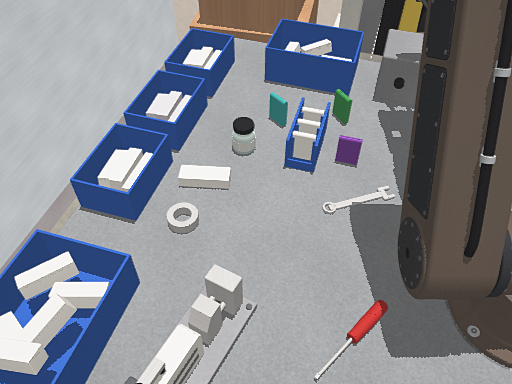

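The top view shows the fixture at about (120,185) and the rack at (347,211), with three white plates in it. The coloured plates are look-alikes, and the free table spot is near (240,195). The side view agrees. Next I'll fit the geometry.

```bash
python3 - <<'E'
from h import *
for n in("top","side"):
    D=np.load(n+".npz");X=D["X"].reshape(-1,3);c=D["c"].reshape(-1,3).astype(int)
    z=X[:,2]
    def box(m,l):
        P=X[m]; 
        if len(P)<8: print(n,l,len(P));return
        (a,b),(w,h),t=cv2.minAreaRect((P[:,:2]*1000).astype(np.float32)); print(n,l,len(P),np.round([a,b,w,h,t],1),"z",np.round(np.percentile(P[:,2],[5,50,95]),3))
    rk=(abs(X[:,0]-.49)<.06)&(abs(X[:,1]+.325)<.11)
    blue=c[:,2]>c[:,0]+50
    box(rk&blue&(z>.01),"rack")
    white=(c.min(1)>110)&(np.ptp(c,1)<40) if 0 else (np.ptp(c,axis=1)<35)&(c.min(1)>100)
    for y0 in(-.28,-.33,-.38): box(rk&white&(z>.076)&(abs(X[:,1]-y0)<.02)&(abs(X[:,0]-.49)<.035),"plate%g"%y0)
    fx=(abs(X[:,0]-.56)<.13)&(X[:,1]>.08)&(X[:,1]<.45)
    box(fx&(z>.008)&(z<.022),"base")
    box(fx&(z>.085)&(z<.1)&(X[:,1]>.225)&(X[:,1]<.4),"wp")
    box(fx&(z>.088)&(z<.1)&(X[:,1]<.225),"jawtop")
    box(fx&(z>.1)&(z<.11)&(X[:,1]<.225),"housing")
E
```

```text
top rack 660 [ 491.4 -336.7   75.7  177.     1. ] z [0.018 0.084 0.088]
top plate-0.28 121 [ 4.933e+02 -2.862e+02  5.590e+01  1.310e+01  1.000e-01] z [0.079 0.082 0.085]
top plate-0.33 123 [ 491.9 -334.8   12.9   53.5   88.9] z [0.078 0.083 0.086]
top plate-0.38 127 [ 491.9 -384.6   53.7   14.4    2.5] z [0.078 0.082 0.086]
top base 2436 [512.5 281.9 291.3 214.1  77.8] z [0.01  0.014 0.017]
top wp 674 [571.3 297.1 152.7  48.9  79.4] z [0.089 0.093 0.096]
top jawtop 219 [540.7 181.9  89.5  58.2  82.5] z [0.09  0.093 0.099]
top housing 320 [538.8 156.5  35.1  59.3  78.1] z [0.101 0.103 0.106]
side rack 916 [ 489.7 -334.3   76.5  180.1    0.8] z [0.014 0.066 0.09 ]
side plate-0.28 139 [ 491.  -283.7   58.3   16.5    2.1] z [0.077 0.084 0.087]
side plate-0.33 132 [ 491.3 -331.6   15.5   59.4   88.1] z [0.077 0.083 0.088]
side plate-0.38 125 [ 489.9 -382.4   55.3   16.1    3.7] z [0.077 0.084 0.088]
side base 2361 [554.8 239.8 224.5 111.1  77.8] z [0.013 0.015 0.018]
side wp 1462 [565.4 288.8 139.   41.4  77.6] z [0.088 0.095 0.097]
side jawtop 473 [538.6 187.5  78.1  61.9  86.4] z [0.09  0.095 0.098]
side housing 603 [536.8 158.2  35.9  59.9  79.8] z [0.102 0.105 0.108]
```

```bash
python3 -m crank '[{"jaw":40,"translation":[0,0,0],"twist":[0,0,0.098]},{"jaw":40,"translation":[0,0,0],"twist":[0,0,0.098]},{"jaw":40,"translation":[0,0,0],"twist":[0,0,0.098]},{"jaw":40,"translation":[0,0,0],"twist":[0,0,0.098]},{"jaw":40,"translation":[0,0,0],"twist":[0,0,0]}]'
python3 -m crank '[{"jaw":40,"translation":[2.47,-2.84,0],"twist":[0,0,0]},{"jaw":40,"translation":[2.47,-2.84,0],"twist":[0,0,0]},{"jaw":40,"translation":[2.47,-2.84,0],"twist":[0,0,0]},{"jaw":40,"translation":[2.47,-2.84,0],"twist":[0,0,0]},{"jaw":40,"translation":[2.47,-2.84,0],"twist":[0,0,0]}]'
python3 -m crank '[{"jaw":40,"translation":[2.47,-2.84,0],"twist":[0,0,0]},{"jaw":40,"translation":[2.47,-2.84,0],"twist":[0,0,0]},{"jaw":40,"translation":[2.47,-2.84,0],"twist":[0,0,0]},{"jaw":40,"translation":[2.47,-2.84,0],"twist":[0,0,0]},{"jaw":40,"translation":[2.47,-2.84,0],"twist":[0,0,0]}]'
python3 -m crank '[{"jaw":40,"translation":[0,0,0],"twist":[0,0,0]},{"jaw":40,"translation":[0,0,0],"twist":[0,0,0]},{"jaw":40,"translation":[0,0,0],"twist":[0,0,0]},{"jaw":40,"translation":[0,0,0],"twist":[0,0,0]},{"jaw":40,"translation":[0,0,0],"twist":[0,0,0]}]'
cat >> h.py <<'E'
def wcloud(p):
    d=p["depth"];v,u=np.mgrid[:d.shape[0],:d.shape[1]]
    a=(u-p["cx"])/p["fx"];b=(v-p["cy"])/p["fy"];r=np.hypot(a,b)+1e-9
    k=np.tan(np.minimum(r,1.5))/r*d
    c=np.dstack([a*k,b*k,d]); X=(c-np.array(p["t"]))@np.array(p["R"]); X[(d==0)|(r>1.3)]=np.nan
    return X
def rect(P): 
    (a,b),(w,h),t=cv2.minAreaRect((P[:,:2]*1000).astype(np.float32)); return len(P),np.round([a,b,w,h,t],1),np.round(np.percentile(P[:,2],[5,50,95]),3)
def yaw(s): 
    from scipy.spatial.transform import Rotation as R
    M=R.from_quat(s["orientation"]).as_matrix(); return np.degrees(np.arctan2(M[1,0],M[0,0])),M[2,:]
E
python3 - <<'E'
from h import *
s=bot.get_state();print(s["ee_pos"],yaw(s),s["width"])
p=camera("wrist");save(p,"w1.png");X=wcloud(p);c=p["color"].astype(int)
np.savez("w1.npz",X=X,c=p["color"])
w=(np.ptp(c,axis=2)<35)&(c.min(2)>100)
for y0 in(-.285,-.335,-.385):
    m=w&(X[...,2]>.076)&(X[...,2]<.095)&(abs(X[...,1]-y0)<.02)&(abs(X[...,0]-.491)<.035)
    print(rect(X[m]) if m.sum()>5 else m.sum())
E
```

```text
clock: 2.12
ee_pos: [0.2502, -0.5728, 0.2147]
orientation: [1.0, 0.008, 0.0, 0.0]
force: [-0.1, 0.2, 0.6]
width: 0.704
clock: 2.53
ee_pos: [0.3716, -0.4269, 0.2147]
orientation: [1.0, 0.012, 0.0, 0.0]
force: [0.9, 0.5, -0.1]
width: 0.411
clock: 2.95
ee_pos: [0.4925, -0.2823, 0.2148]
orientation: [1.0, 0.012, 0.0, 0.0]
force: [1.1, -0.0, 0.0]
width: 0.403
clock: 3.37
ee_pos: [0.4909, -0.2849, 0.2147]
orientation: [1.0, 0.009, 0.0, 0.0]
force: [-0.3, -0.3, -1.0]
width: 0.399
[ 0.4908754  -0.28492547  0.21465965] (np.float64(1.0837168784214763), array([ 7.13599478e-07,  1.45374771e-04, -9.99999989e-01])) 0.39870197452479883
(661, array([ 492.3, -286.7,   55.9,   12.8,    0.8]), array([0.081, 0.084, 0.086]))
(691, array([ 490.8, -335.5,   59.1,   14.3,    1.4]), array([0.079, 0.084, 0.086]))
(655, array([ 490.6, -384.9,   58.7,   13.9,    1.1]), array([0.078, 0.084, 0.086]))
```

View pics/w1.png

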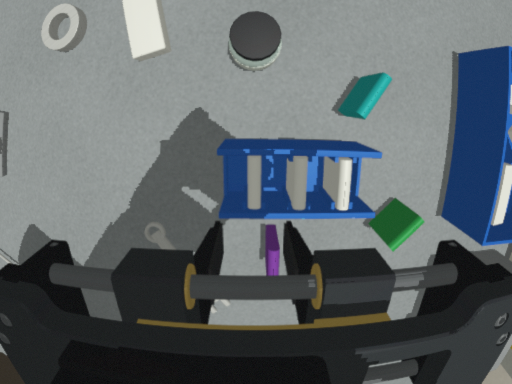

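The wrist view shows the three white plates in the rack at columns 254, 299 and 343. The nearest is 1 mm from the TCP line, so I'll descend, grip and lift.

```bash
python3 -m crank '[{"jaw":40,"translation":[0,0.1,3],"twist":[0,0,0]},{"jaw":40,"translation":[0,0,4],"twist":[0,0,0]},{"jaw":40,"translation":[0,0,4],"twist":[0,0,0]},{"jaw":40,"translation":[0,0,4],"twist":[0,0,0]},{"jaw":40,"translation":[0,0,2.8],"twist":[0,0,0]}]'
python3 -m crank '[{"jaw":40,"translation":[0,0,0],"twist":[0,0,0]},{"jaw":5,"translation":[0,0,0],"twist":[0,0,0]},{"jaw":5,"translation":[0,0,0],"twist":[0,0,0]},{"jaw":5,"translation":[0,0,0],"twist":[0,0,0]},{"jaw":5,"translation":[0,0,0],"twist":[0,0,0]}]'
python3 -m crank '[{"jaw":5,"translation":[0,0,0],"twist":[0,0,0]},{"jaw":5,"translation":[0,0,0],"twist":[0,0,0]},{"jaw":5,"translation":[0,0,0],"twist":[0,0,0]},{"jaw":5,"translation":[0,0,0],"twist":[0,0,0]},{"jaw":5,"translation":[0,0,0],"twist":[0,0,0]}]'
python3 - <<'E'
from h import *
s=bot.get_state();print(s["ee_pos"],yaw(s)[0],s["width"],s["force"])
E
```

```text
clock: 3.83
ee_pos: [0.4902, -0.2851, 0.0338]
orientation: [1.0, 0.009, -0.001, -0.001]
force: [0.5, -0.5, -1.2]
width: 0.405
clock: 4.25
ee_pos: [0.4923, -0.2856, 0.0386]
orientation: [1.0, 0.01, 0.001, 0.001]
force: [-0.7, -0.4, 0.2]
width: 0.175
clock: 4.67
ee_pos: [0.4921, -0.2855, 0.0384]
orientation: [1.0, 0.01, 0.001, 0.001]
force: [-1.9, -0.6, 9.2]
width: 0.146
[ 0.49213013 -0.28546656  0.0383652 ] 1.1433881108613109 0.14596348225532785 [-1.8799241  -0.59191581  9.21326211]
```

```bash
python3 -m crank '[{"jaw":5,"translation":[0,0,-1],"twist":[0,0,0]},{"jaw":5,"translation":[0,0,-3],"twist":[0,0,0]},{"jaw":5,"translation":[0,0,-3],"twist":[0,0,0]},{"jaw":5,"translation":[0,0,-3],"twist":[0,0,0]},{"jaw":5,"translation":[0,0,-2],"twist":[0,0,0]}]'
python3 -m crank '[{"jaw":5,"translation":[0,0,0],"twist":[0,0,0]},{"jaw":5,"translation":[0.4,-2,0],"twist":[0,0,0]},{"jaw":5,"translation":[0.5,-3.2,0],"twist":[0,0,0]},{"jaw":5,"translation":[0.5,-3.2,0],"twist":[0,0,0]},{"jaw":5,"translation":[0.5,-3.2,0],"twist":[0,0,0]}]'
python3 -m crank '[{"jaw":5,"translation":[0.5,-3.2,0],"twist":[0,0,0]},{"jaw":5,"translation":[0.5,-3.2,0],"twist":[0,0,0]},{"jaw":5,"translation":[0.5,-3.2,0],"twist":[0,0,0]},{"jaw":5,"translation":[0.3,-2.7,0],"twist":[0,0,0]},{"jaw":5,"translation":[0,0,0],"twist":[0,0,0.116]}]'
python3 -m crank '[{"jaw":5,"translation":[0,0,0],"twist":[0,0,0.116]},{"jaw":5,"translation":[0,0,0],"twist":[0,0,0]},{"jaw":5,"translation":[0,0,0],"twist":[0,0,0]},{"jaw":5,"translation":[0,0,0],"twist":[0,0,0]},{"jaw":5,"translation":[0,0,0],"twist":[0,0,0]}]'
python3 - <<'E'
from h import *
s=bot.get_state();print(s["ee_pos"],yaw(s),s["width"],s["force"])
p=camera("side");save(p,"s2.png");X=cloud(p);m=(abs(X[...,0]-.524)<.05)&(abs(X[...,1]+.046)<.03)&(X[...,2]>.01)&(p["color"].min(2)>140)
print(m.sum(),np.percentile(X[m],[1,50,99],axis=0))
E
```

```text
clock: 5.08
ee_pos: [0.4919, -0.2851, 0.1605]
orientation: [1.0, 0.01, 0.001, 0.001]
force: [0.4, -0.4, -0.7]
width: 0.15
clock: 5.5
ee_pos: [0.5078, -0.1673, 0.1567]
orientation: [1.0, 0.009, -0.0, -0.0]
force: [0.5, 0.7, -0.7]
width: 0.15
clock: 5.92
ee_pos: [0.5235, -0.0413, 0.1567]
orientation: [0.999, -0.046, -0.0, -0.0]
force: [-0.1, 0.3, -1.2]
width: 0.145
clock: 6.33
ee_pos: [0.5237, -0.0456, 0.1566]
orientation: [0.994, -0.105, -0.0, 0.0]
force: [0.3, -1.0, -0.4]
width: 0.148
[ 0.52369011 -0.04555253  0.15663678] (np.float64(-12.041874836384256), array([-2.24054655e-05,  5.29289533e-05, -9.99999998e-01])) 0.14806395111008688 [ 0.31820324 -0.97617506 -0.43989574]
442 [[ 0.49284333 -0.0462647   0.12663647]
 [ 0.50461321 -0.03681332  0.15767506]
 [ 0.54768387 -0.03212302  0.20555844]]
```

View pics/s2.png

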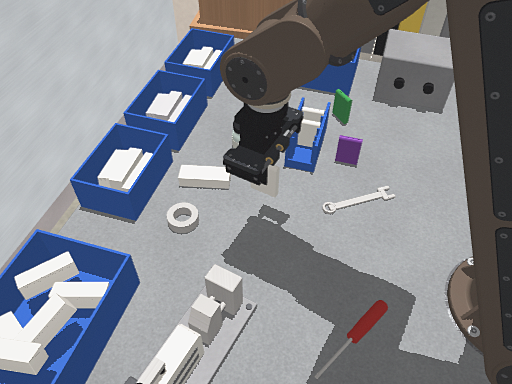

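The plate hangs upright in the gripper at (275,180), with its underside at about 0.126. Lowering it onto the table now.

```bash
python3 -m crank '[{"jaw":5,"translation":[0,0,3],"twist":[0,0,0]},{"jaw":5,"translation":[0,0,3.5],"twist":[0,0,0]},{"jaw":5,"translation":[0,0,3.5],"twist":[0,0,0]},{"jaw":5,"translation":[0,0,1.7],"twist":[0,0,0]},{"jaw":5,"translation":[0,0,0.4],"twist":[0,0,0]}]'
python3 -m crank '[{"jaw":5,"translation":[0,0,0],"twist":[0,0,0]},{"jaw":5,"translation":[0,0,0.1],"twist":[0,0,0]},{"jaw":5,"translation":[0,0,0.1],"twist":[0,0,0]},{"jaw":5,"translation":[0,0,0.1],"twist":[0,0,0]},{"jaw":5,"translation":[0,0,0],"twist":[0,0,0]}]'
```

```text
clock: 6.8
ee_pos: [0.5224, -0.0452, 0.0327]
orientation: [0.994, -0.106, -0.002, -0.0]
force: [-0.1, 0.3, -1.7]
width: 0.149
clock: 7.22
ee_pos: [0.5242, -0.0453, 0.0335]
orientation: [0.994, -0.106, 0.001, 0.0]
force: [-0.8, -0.1, -0.9]
width: 0.141
```

```bash
python3 -m crank '[{"jaw":5,"translation":[0,0,0.1],"twist":[0,0,0]},{"jaw":5,"translation":[0,0,0],"twist":[0,0,0]},{"jaw":5,"translation":[0,0,0],"twist":[0,0,0]},{"jaw":5,"translation":[0,0,0],"twist":[0,0,0]},{"jaw":5,"translation":[0,0,0],"twist":[0,0,0]}]'
python3 -m crank '[{"jaw":5,"translation":[0,0,0.1],"twist":[0,0,0]},{"jaw":5,"translation":[0,0,0],"twist":[0,0,0]},{"jaw":5,"translation":[0,0,0],"twist":[0,0,0]},{"jaw":5,"translation":[0,0,0],"twist":[0,0,0]},{"jaw":5,"translation":[0,0,0],"twist":[0,0,0]}]'
```

```text
clock: 7.63
ee_pos: [0.5242, -0.0453, 0.0324]
orientation: [0.994, -0.106, 0.001, 0.0]
force: [-1.2, -0.2, 6.3]
width: 0.147
clock: 8.05
ee_pos: [0.5242, -0.0453, 0.0323]
orientation: [0.994, -0.106, 0.001, 0.0]
force: [-5.2, 0.5, 19.5]
width: 0.146
```

```bash
python3 -m crank '[{"jaw":5,"translation":[0,0,-0.1],"twist":[0,0,0]},{"jaw":20,"translation":[0,0,0],"twist":[0,0,0]},{"jaw":30,"translation":[0,0,0],"twist":[0,0,0]},{"jaw":100,"translation":[0,0,0],"twist":[0,0,0]},{"jaw":100,"translation":[0,0,0],"twist":[0,0,0]}]'
python3 -m crank '[{"jaw":100,"translation":[0,0,0],"twist":[0,0,0]},{"jaw":100,"translation":[0,0,0],"twist":[0,0,0]},{"jaw":100,"translation":[0,0,0],"twist":[0,0,0]},{"jaw":100,"translation":[0,0,0],"twist":[0,0,0]},{"jaw":100,"translation":[0,0,0],"twist":[0,0,0]}]'
```

```text
clock: 8.47
ee_pos: [0.5238, -0.0452, 0.0315]
orientation: [0.994, -0.106, -0.0, 0.0]
force: [-0.1, -1.2, -0.4]
width: 0.352
clock: 8.88
ee_pos: [0.5238, -0.0453, 0.0316]
orientation: [0.994, -0.106, 0.0, 0.0]
force: [-0.4, 1.1, 0.1]
width: 0.705
```

```bash
python3 -m crank '[{"jaw":100,"translation":[0,0,0],"twist":[0,0,0]},{"jaw":100,"translation":[0,0,0],"twist":[0,0,0]},{"jaw":100,"translation":[0,0,-3],"twist":[0,0,0]},{"jaw":100,"translation":[0,0,-3.5],"twist":[0,0,0]},{"jaw":100,"translation":[0,0,-3.5],"twist":[0,0,0]}]'
python3 -m crank '[{"jaw":100,"translation":[0,0,-3.5],"twist":[0,0,-0.12]},{"jaw":100,"translation":[0,0,-3],"twist":[0,0,-0.12]},{"jaw":100,"translation":[0,0,-2],"twist":[0,0,-0.12]},{"jaw":100,"translation":[0,0,0],"twist":[0,0,-0.12]},{"jaw":100,"translation":[0,0,0],"twist":[0,0,-0.12]}]'
python3 -m crank '[{"jaw":100,"translation":[0,0,0],"twist":[0,0,-0.12]},{"jaw":100,"translation":[0,0,0],"twist":[0,0,-0.12]},{"jaw":100,"translation":[0,0,0],"twist":[0,0,-0.12]},{"jaw":100,"translation":[0,0,0],"twist":[0,0,-0.12]},{"jaw":100,"translation":[0,0,0],"twist":[0,0,-0.12]}]'
python3 -m crank '[{"jaw":100,"translation":[0,0,0],"twist":[0,0,-0.12]},{"jaw":100,"translation":[0,0,0],"twist":[0,0,-0.12]},{"jaw":100,"translation":[0,0,0],"twist":[0,0,-0.12]},{"jaw":100,"translation":[3.3,-0.4,0],"twist":[0,0,0]},{"jaw":100,"translation":[3.3,-0.4,0],"twist":[0,0,0]}]'
python3 -m crank '[{"jaw":100,"translation":[3.3,-0.4,0],"twist":[0,0,0]},{"jaw":100,"translation":[3.3,-0.4,0],"twist":[0,0,0]},{"jaw":100,"translation":[3.3,-0.4,0],"twist":[0,0,0]},{"jaw":100,"translation":[3.3,-0.4,0],"twist":[0,0,0]},{"jaw":100,"translation":[3.3,-0.4,0],"twist":[0,0,0]}]'
python3 -m crank '[{"jaw":100,"translation":[0,0,0],"twist":[0,0,0]},{"jaw":100,"translation":[0,0,0],"twist":[0,0,0]},{"jaw":100,"translation":[0,0,0],"twist":[0,0,0]},{"jaw":100,"translation":[0,0,0],"twist":[0,0,0]},{"jaw":100,"translation":[0,0,0],"twist":[0,0,0]}]'
python3 - <<'E'
from h import *
s=bot.get_state();print(s["ee_pos"],yaw(s)[0],s["width"],s["force"])
p=camera("wrist");save(p,"w2.png");X=wcloud(p);np.savez("w2.npz",X=X,c=p["color"])
t=camera("top");s2=camera("side");np.savez("w2b.npz",top=cloud(t),tc=t["color"],side=cloud(s2),sc=s2["color"])
print("camC",-np.array(p["R"]).T@np.array(p["t"]))
th=np.radians(77.8);ey=np.array([np.cos(th),np.sin(th)]);ex=np.array([ey[1],-ey[0]]);O=np.array([.5565,.2428])
for n,Y in(("w",X),("top",cloud(t)),("side",cloud(s2))):
    P=Y.reshape(-1,3);P=P[np.isfinite(P[:,0])]
    q=(P[:,:2]-O);fx=q@ex;fy=q@ey
    h=P[(P[:,2]>.099)&(P[:,2]<.11)&(fy<-.06)&(fy>-.12)&(abs(fx)<.05)]
    if len(h)>10: print(n,"housing",rect(h))
    b=P[(abs(P[:,2]-.015)<.004)&(abs(fx)<.07)&(fy>-.14)&(fy<.2)]
    if len(b)>10: print(n,"base",rect(b))
    for a in np.arange(-.04,.06,.002):
        m=(abs(fx)<.016)&(abs(fy-a)<.001)&(P[:,2]>.005)&(P[:,2]<.14)
        if m.sum(): print(n,int(a*1000+.5*np.sign(a)),m.sum(),np.round(np.percentile(P[m,2],[5,50,95])*1000),end=";")
    print()
E
```

```text
clock: 9.3
ee_pos: [0.5232, -0.0452, 0.1324]
orientation: [0.994, -0.106, -0.001, -0.0]
force: [-0.3, -0.2, 0.3]
width: 0.99
clock: 9.72
ee_pos: [0.5241, -0.0453, 0.2182]
orientation: [0.981, 0.196, 0.001, 0.001]
force: [0.3, -0.1, -1.0]
width: 0.998
clock: 10.13
ee_pos: [0.5237, -0.0452, 0.2166]
orientation: [0.879, 0.477, -0.0, 0.0]
force: [-0.1, 0.7, -0.6]
width: 1.002
clock: 10.55
ee_pos: [0.5306, 0.0206, 0.2166]
orientation: [0.782, 0.623, -0.0, 0.0]
force: [0.6, -0.0, -0.8]
width: 1.0
clock: 10.97
ee_pos: [0.5474, 0.1879, 0.2166]
orientation: [0.781, 0.624, -0.0, 0.0]
force: [0.8, -0.6, 0.2]
width: 1.0
clock: 11.38
ee_pos: [0.5476, 0.1852, 0.2167]
orientation: [0.782, 0.624, -0.0, 0.0]
force: [-1.9, -0.0, 0.2]
width: 1.003
[0.54762782 0.18515072 0.21669338] 77.14444426830686 1.0028754660782038 [-1.86461552 -0.04010792  0.24447753]
camC [0.56698763 0.26443795 0.3859288 ]
w housing (1801, array([539.2, 157.7,  33.6,  58.8,  77.6]), array([0.102, 0.104, 0.105]))
w base (9678, array([562.5, 265.3, 277.1, 110.9,  77.7]), array([0.013, 0.014, 0.016]))
w -40 63 [93. 94. 95.];w -38 63 
[... 2487 characters left out ...]
 66. 71.];side 0 89 [17. 52. 67.];side 2 3 [15. 15. 16.];side 4 3 [16. 16. 17.];side 6 3 [16. 18. 18.];side 8 1 [17. 17. 17.];side 14 2 [86. 87. 88.];side 16 15 [88. 89. 91.];side 18 14 [91. 92. 93.];side 20 12 [92. 94. 96.];side 22 22 [93. 95. 97.];side 24 23 [93. 95. 97.];side 26 22 [93. 96. 98.];side 28 26 [93. 95. 97.];side 30 20 [94. 95. 97.];side 32 20 [94. 96. 98.];side 34 24 [93. 96. 97.];side 36 20 [94. 96. 99.];side 38 24 [93. 96. 97.];side 40 22 [94. 95. 97.];side 42 25 [94. 96. 97.];side 44 25 [93. 96. 97.];side 46 23 [94. 95. 96.];side 48 25 [94. 96. 98.];side 50 23 [94. 96. 97.];side 52 26 [94. 95. 97.];side 54 23 [93. 95. 97.];side 56 25 [93. 96. 97.];side 58 27 [94. 95. 97.];
```

View pics/w2.png

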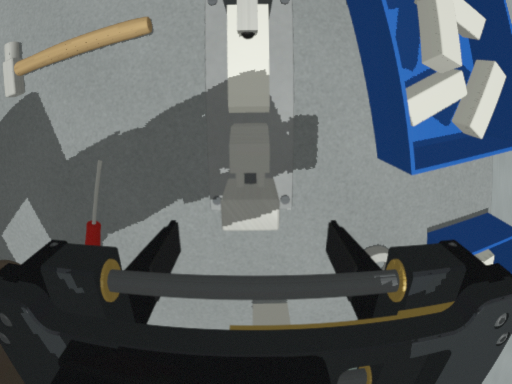

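The wrist view shows the fixture gap empty (jaw at about (250,145), workpiece face at row 112). The gap measures about 15 mm, so I expect two plates. Going back to regrip plate 1 by its side edges.

```bash
python3 -m crank '[{"jaw":100,"translation":[-3.3,0.4,0],"twist":[0,0,0]},{"jaw":100,"translation":[-3.3,0.4,0],"twist":[0,0,0]},{"jaw":100,"translation":[-3.3,0.4,0],"twist":[0,0,0]},{"jaw":100,"translation":[-3.3,0.4,0],"twist":[0,0,0]},{"jaw":100,"translation":[-3.3,0.4,0],"twist":[0,0,0]}]'
python3 -m crank '[{"jaw":100,"translation":[-3.3,0.4,0],"twist":[0,0,0]},{"jaw":100,"translation":[-3.3,0.4,0],"twist":[0,0,0]},{"jaw":100,"translation":[0,0,0],"twist":[0,0,-0.01]},{"jaw":100,"translation":[0,0,2],"twist":[0,0,0]},{"jaw":100,"translation":[0,0,3],"twist":[0,0,0]}]'
python3 - <<'E'
from h import *
s=bot.get_state();print(s["ee_pos"],yaw(s)[0],s["width"],s["force"])
p=camera("wrist");X=wcloud(p);c=p["color"]
m=(X[...,2]>.06)&(X[...,2]<.09)&(abs(X[...,0]-.524)<.045)&(abs(X[...,1]+.045)<.03)&(c.min(2)>90)
print(m.sum(), rect(X[m]) if m.sum()>5 else 0)
for n in("top","side"):
    p=camera(n);X=cloud(p);m=(X[...,2]>.06)&(X[...,2]<.09)&(abs(X[...,0]-.524)<.045)&(abs(X[...,1]+.045)<.03)&(p["color"].min(2)>90)
    print(n,m.sum(), rect(X[m]) if m.sum()>5 else 0)
E
```

```text
clock: 11.95
ee_pos: [0.5301, 0.0191, 0.2168]
orientation: [0.781, 0.624, 0.0, 0.0]
force: [0.5, 0.6, 0.3]
width: 1.006
clock: 12.37
ee_pos: [0.525, -0.0463, 0.1683]
orientation: [0.779, 0.627, 0.002, 0.002]
force: [1.4, -0.7, -1.4]
width: 0.999
[ 0.52497297 -0.04633811  0.1682795 ] 77.68914251150609 0.9989185489766824 [ 1.40925349 -0.7296489  -1.39449918]
1082 (1082, array([524.1, -45.6,  14.3,  55.3,  77.7]), array([0.064, 0.078, 0.08 ]))
top 0 0
side 262 (262, array([522.1, -43.7,  14.9,  57.8,  77.3]), array([0.062, 0.076, 0.082]))
```

```bash
python3 -m crank '[{"jaw":100,"translation":[0,0,3.5],"twist":[0,0,0]},{"jaw":100,"translation":[0,0,3.5],"twist":[0,0,0]},{"jaw":100,"translation":[0,0,3.5],"twist":[0,0,0]},{"jaw":100,"translation":[0,0,2.9],"twist":[0,0,0]},{"jaw":45,"translation":[0,0,0],"twist":[0,0,0]}]'
python3 -m crank '[{"jaw":45,"translation":[0,0,0],"twist":[0,0,0]},{"jaw":45,"translation":[0,0,0],"twist":[0,0,0]},{"jaw":45,"translation":[0,0,0],"twist":[0,0,0]},{"jaw":45,"translation":[0,0,0],"twist":[0,0,0]},{"jaw":45,"translation":[0,0,0],"twist":[0,0,0]}]'
python3 -m crank '[{"jaw":45,"translation":[0,0,0],"twist":[0,0,0]},{"jaw":45,"translation":[0,0,0],"twist":[0,0,0]},{"jaw":45,"translation":[0,0,0],"twist":[0,0,0]},{"jaw":45,"translation":[0,0,0],"twist":[0,0,0]},{"jaw":45,"translation":[0,0,0],"twist":[0,0,0]}]'
```

```text
clock: 12.93
ee_pos: [0.5226, -0.0448, 0.0297]
orientation: [0.778, 0.628, -0.002, -0.002]
force: [-0.3, 0.5, 0.1]
width: 0.971
clock: 13.35
ee_pos: [0.5244, -0.0454, 0.0341]
orientation: [0.778, 0.628, 0.001, 0.001]
force: [-0.8, 0.0, 0.3]
width: 0.637
clock: 13.77
ee_pos: [0.5242, -0.0453, 0.0337]
orientation: [0.778, 0.628, 0.0, 0.001]
force: [-1.3, 0.8, 10.3]
width: 0.588
```

```bash
python3 -m crank '[{"jaw":40,"translation":[0,0,-1.5],"twist":[0,0,0]},{"jaw":40,"translation":[0,0,-3.5],"twist":[0,0,0]},{"jaw":40,"translation":[0,0,-3.5],"twist":[0,0,0]},{"jaw":40,"translation":[0,0,-3.5],"twist":[0,0,0]},{"jaw":40,"translation":[0,0,-2],"twist":[0,0,0]}]'
python3 -m crank '[{"jaw":40,"translation":[2,-0.32,0],"twist":[0,0,0]},{"jaw":40,"translation":[3.6,-0.32,0],"twist":[0,0,0]},{"jaw":40,"translation":[3.6,-0.32,0],"twist":[0,0,0]},{"jaw":40,"translation":[3.6,-0.32,0],"twist":[0,0,0]},{"jaw":40,"translation":[3.6,-0.32,0],"twist":[0,0,0]}]'
python3 -m crank '[{"jaw":40,"translation":[3.6,-0.32,0],"twist":[0,0,0]},{"jaw":40,"translation":[3.6,-0.32,0],"twist":[0,0,0]},{"jaw":40,"translation":[3.6,-0.32,0],"twist":[0,0,0]},{"jaw":40,"translation":[2.4,-0.32,0],"twist":[0,0,0]},{"jaw":40,"translation":[0,0,0],"twist":[0,0,0]}]'
python3 -m crank '[{"jaw":40,"translation":[0,0,0],"twist":[0,0,0]},{"jaw":40,"translation":[0,0,0],"twist":[0,0,0]},{"jaw":40,"translation":[0,0,0],"twist":[0,0,0]},{"jaw":40,"translation":[0,0,0],"twist":[0,0,0]},{"jaw":40,"translation":[0,0,0],"twist":[0,0,0]}]'
cat > chk.py <<'E'
from h import *
s=bot.get_state();O=np.array([.5565,.2428]);th=np.radians(77.8);ey=np.array([np.cos(th),np.sin(th)]);ex=np.array([ey[1],-ey[0]])
print(s["ee_pos"],yaw(s),s["width"],s["force"],"fix x,y",(s["ee_pos"][:2]-O)@ex*1000,(s["ee_pos"][:2]-O)@ey*1000)
def fr(X):
    q=X[...,:2]-O; return np.dstack([q@ex,q@ey,X[...,2]])*1000
E
python3 - <<'E'
from chk import *
p=camera("side");F=fr(cloud(p));c=p["color"]
m=(abs(F[...,0])<35)&(F[...,1]>-12)&(F[...,1]<30)&(F[...,2]>130)&(F[...,2]<225)&(c.min(2)>120)
print(m.sum(),np.round(np.percentile(F[m],[1,10,50,90,99],axis=0)))
cv2.imwrite("pics/s3.png",cv2.resize(c[200:384,100:300,::-1],None,fx=3,fy=3))
E
```

```text
clock: 14.18
ee_pos: [0.5244, -0.0453, 0.1764]
orientation: [0.778, 0.628, 0.001, 0.002]
force: [0.3, -0.0, -0.9]
width: 0.584
clock: 14.6
ee_pos: [0.5427, 0.12, 0.1731]
orientation: [0.778, 0.628, 0.0, 0.0]
force: [0.6, -0.2, -0.4]
width: 0.587
clock: 15.02
ee_pos: [0.558, 0.2542, 0.1726]
orientation: [0.777, 0.629, 0.0, -0.0]
force: [0.1, 0.6, -0.3]
width: 0.589
clock: 15.43
ee_pos: [0.5584, 0.2492, 0.1728]
orientation: [0.779, 0.627, 0.0, 0.0]
force: [-0.5, -0.1, -0.9]
width: 0.585
[0.55839196 0.24922344 0.17280566] (np.float64(77.72018862438892), array([-2.51590899e-05,  1.75639372e-04, -9.99999984e-01])) 0.5845942269420191 [-0.47569063 -0.1081692  -0.94210422] fix x,y 0.491802513880148 6.67819233095992
538 [[-29.   1. 141.]
 [-24.   6. 148.]
 [  5.  13. 172.]
 [ 23.  13. 218.]
 [ 28.  14. 221.]]
```

View pics/s3.png

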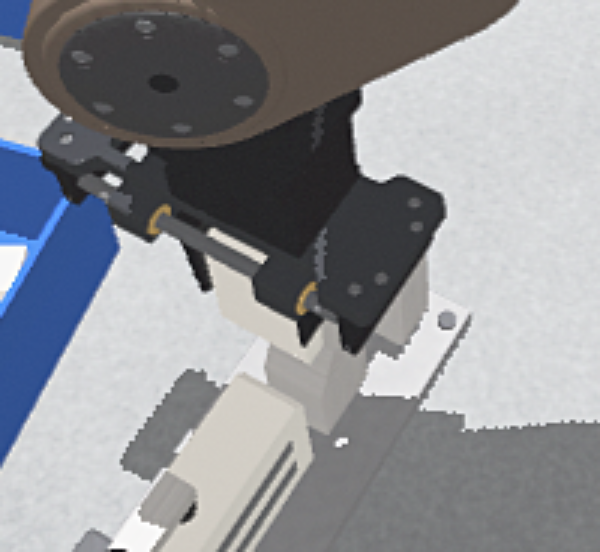

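The plate is held upright over the gap, and in the same camera its +y face is about flush with the workpiece face. Lowering it now.

```bash
python3 -m crank '[{"jaw":40,"translation":[0,0,2],"twist":[0,0,0]},{"jaw":40,"translation":[0,0,2],"twist":[0,0,0]},{"jaw":40,"translation":[0,0,1],"twist":[0,0,0]},{"jaw":40,"translation":[0,0,0.8],"twist":[0,0,0]},{"jaw":40,"translation":[0,0,0.8],"twist":[0,0,0]}]'
python3 -m crank '[{"jaw":40,"translation":[0,0,0.8],"twist":[0,0,0]},{"jaw":40,"translation":[0,0,0.8],"twist":[0,0,0]},{"jaw":40,"translation":[0,0,0.8],"twist":[0,0,0]},{"jaw":40,"translation":[0,0,0.8],"twist":[0,0,0]},{"jaw":40,"translation":[0,0,0],"twist":[0,0,0]}]'
python3 chk.py
```

```text
clock: 15.9
ee_pos: [0.5585, 0.25, 0.1063]
orientation: [0.778, 0.628, 0.0, 0.0]
force: [-0.5, -0.1, -0.6]
width: 0.59
clock: 16.32
ee_pos: [0.5577, 0.25, 0.073]
orientation: [0.778, 0.628, -0.001, -0.0]
force: [-0.2, 0.1, -0.9]
width: 0.586
[0.55766191 0.24999844 0.07297585] (np.float64(77.7982942786088), array([-0.0010547 , -0.00167401, -0.99999804])) 0.5860553960792252 [-0.23533685  0.13493479 -0.92021429] fix x,y -0.38553606170571375 7.281409653268754
```

```bash
python3 -m crank '[{"jaw":40,"translation":[0,0,0.8],"twist":[0,0,0]},{"jaw":40,"translation":[0,0,0.8],"twist":[0,0,0]},{"jaw":40,"translation":[0,0,0.7],"twist":[0,0,0]},{"jaw":40,"translation":[0,0,0],"twist":[0,0,0]},{"jaw":40,"translation":[0,0,0],"twist":[0,0,0]}]'
python3 -m crank '[{"jaw":40,"translation":[0,0,0.1],"twist":[0,0,0]},{"jaw":40,"translation":[0,0,0.1],"twist":[0,0,0]},{"jaw":40,"translation":[0,0,0.1],"twist":[0,0,0]},{"jaw":40,"translation":[0,0,0],"twist":[0,0,0]},{"jaw":40,"translation":[0,0,0],"twist":[0,0,0]}]'
python3 chk.py
```

```text
clock: 16.73
ee_pos: [0.5581, 0.2501, 0.0511]
orientation: [0.778, 0.628, -0.0, -0.0]
force: [-0.3, -0.2, -1.2]
width: 0.589
clock: 17.15
ee_pos: [0.5583, 0.2502, 0.0487]
orientation: [0.778, 0.628, 0.0, 0.0]
force: [-0.6, 0.2, -0.3]
width: 0.59
[0.55830538 0.25016876 0.04874953] (np.float64(77.79627268868434), array([ 8.14884395e-05,  3.27343482e-04, -9.99999943e-01])) 0.5897339507253517 [-0.64655036  0.17663036 -0.31696002] fix x,y 0.20740962787081726 7.583861693773332
```

```bash
python3 -m crank '[{"jaw":40,"translation":[0,0,0.1],"twist":[0,0,0]},{"jaw":40,"translation":[0,0,0],"twist":[0,0,0]},{"jaw":40,"translation":[0,0,0.1],"twist":[0,0,0]},{"jaw":40,"translation":[0,0,0],"twist":[0,0,0]},{"jaw":40,"translation":[0,0,0],"twist":[0,0,0]}]'
python3 chk.py
```

```text
clock: 17.57
ee_pos: [0.5583, 0.2502, 0.0487]
orientation: [0.778, 0.628, 0.001, 0.0]
force: [-6.7, -2.0, 20.2]
width: 0.587
[0.5583295  0.2502458  0.04868244] (np.float64(77.80388944308834), array([ 5.16220293e-04,  1.11989202e-03, -9.99999240e-01])) 0.5870370445863773 [-6.69556525 -1.98382962 20.16344582] fix x,y 0.21470301770036465 7.664258945882464
```

Plate 1 is seated: 20 N from the base plate, and no wedging force on the way down. I'll release it, retreat and check the jaw.

```bash
python3 -m crank '[{"jaw":40,"translation":[0,0,-0.2],"twist":[0,0,0]},{"jaw":70,"translation":[0,0,0],"twist":[0,0,0]},{"jaw":75,"translation":[0,0,0],"twist":[0,0,0]},{"jaw":75,"translation":[0,0,0],"twist":[0,0,0]},{"jaw":75,"translation":[0,0,0],"twist":[0,0,0]}]'
python3 -m crank '[{"jaw":75,"translation":[0,0,-1],"twist":[0,0,0]},{"jaw":75,"translation":[0,0,-3],"twist":[0,0,0]},{"jaw":75,"translation":[0,0,-4],"twist":[0,0,0]},{"jaw":75,"translation":[0,0,-4],"twist":[0,0,0]},{"jaw":75,"translation":[0,0,-4],"twist":[0,0,0]}]'
python3 -m crank '[{"jaw":75,"translation":[-2,0,-0.7],"twist":[0,0,0]},{"jaw":75,"translation":[-3,0,0],"twist":[0,0,0]},{"jaw":75,"translation":[-1.5,0,0],"twist":[0,0,0]},{"jaw":75,"translation":[0,0,0],"twist":[0,0,0]},{"jaw":75,"translation":[0,0,0],"twist":[0,0,0]}]'
cat >> chk.py <<'E'
def prof(n="wrist"):
    p=camera(n);F=fr((wcloud if n=="wrist" else cloud)(p)).reshape(-1,3)
    for a in range(-40,34,2):
        m=(abs(F[:,0])<16)&(abs(F[:,1]-a)<1)&(F[:,2]>5)&(F[:,2]<140)
        if m.sum(): print(a,np.round(np.percentile(F[m,2],[5,50,95])),end=";")
    print();return p
E
python3 - <<'E'
from chk import *
p=prof();cv2.imwrite("pics/w3.png",cv2.resize(p["color"][50:250,150:350,::-1],None,fx=3,fy=3))
E
```

```text
clock: 17.98
ee_pos: [0.5581, 0.2501, 0.0483]
orientation: [0.778, 0.628, -0.0, -0.0]
force: [-0.7, 0.0, 0.2]
width: 0.74
clock: 18.4
ee_pos: [0.5578, 0.25, 0.211]
orientation: [0.778, 0.628, -0.0, 0.0]
force: [0.2, -0.2, -0.6]
width: 0.752
clock: 18.82
ee_pos: [0.5446, 0.1863, 0.2158]
orientation: [0.779, 0.627, 0.0, -0.0]
force: [0.1, 0.5, 1.5]
width: 0.748
[0.54455838 0.18627396 0.21580874] (np.float64(77.69932809251586), array([ 1.08955902e-04, -1.00452409e-04, -9.99999989e-01])) 0.7483885999208462 [0.1432082  0.52516814 1.4622827 ] fix x,y 0.27342095264258093 -57.77300800896349
-40 [93. 94. 95.];-38 [93. 94. 95.];-36 [93. 94. 95.];-34 [93. 94. 95.];-32 [93. 94. 95.];-30 [93. 94. 95.];-28 [93. 94. 95.];-26 [93. 94. 95.];-24 [93. 94. 95.];-22 [93. 94. 96.];-20 [93. 94. 95.];-18 [93. 94. 95.];-16 [91. 94. 95.];-14 [88. 91. 93.];-12 [85. 87. 88.];-10 [80. 83. 85.];-8 [77. 79. 81.];-6 [74. 76. 78.];-4 [69. 71. 74.];-2 [66. 68. 70.];0 [90. 91. 91.];2 [91. 92. 93.];4 [92. 93. 94.];6 [93. 94. 95.];8 [92. 94. 95.];10 [92. 94. 95.];12 [91. 92. 94.];14 [56. 88. 91.];16 [87. 89. 90.];18 [89. 91. 92.];20 [91. 92. 93.];22 [93. 94. 95.];24 [93. 94. 95.];26 [93. 94. 95.];28 [93. 94. 95.];30 [93. 94. 95.];32 [93. 94. 95.];
```

View pics/w3.png

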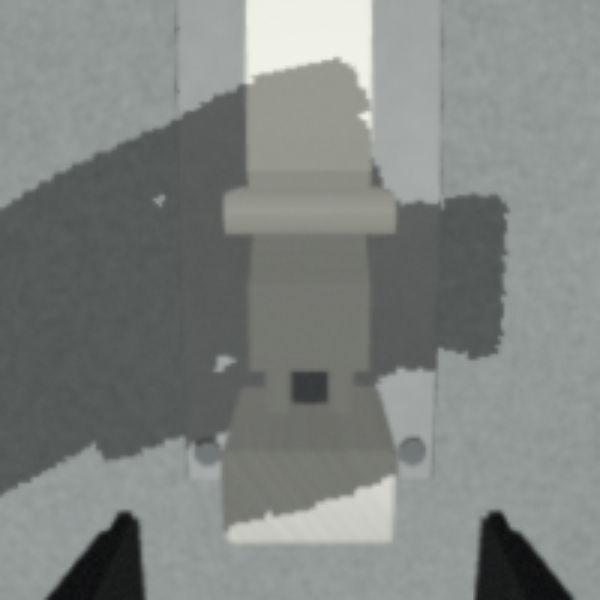

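The close view shows plate 1 standing between jaw and workpiece at (310,212). The jaw profile is unchanged from its rest position, so the stack is not snug and a second plate is needed. Fetching the middle plate.

```bash
python3 -m crank '[{"jaw":40,"translation":[0,0,0],"twist":[0,0,0.1215]},{"jaw":40,"translation":[0,0,0],"twist":[0,0,0.1215]},{"jaw":40,"translation":[0,0,0],"twist":[0,0,0.1215]},{"jaw":40,"translation":[0,0,0],"twist":[0,0,0.1215]},{"jaw":40,"translation":[0,0,0],"twist":[0,0,0.1215]}]'
python3 -m crank '[{"jaw":40,"translation":[0,0,0],"twist":[0,0,0.1215]},{"jaw":40,"translation":[0,0,0],"twist":[0,0,0.1215]},{"jaw":40,"translation":[0,0,0],"twist":[0,0,0.1215]},{"jaw":40,"translation":[0,0,0],"twist":[0,0,0.1215]},{"jaw":40,"translation":[0,0,0],"twist":[0,0,0.1215]}]'
python3 -m crank '[{"jaw":40,"translation":[0,0,0],"twist":[0,0,0.1215]},{"jaw":40,"translation":[-0.45,3.72,0],"twist":[0,0,0]},{"jaw":40,"translation":[-0.45,3.72,0],"twist":[0,0,0]},{"jaw":40,"translation":[-0.45,3.72,0],"twist":[0,0,0]},{"jaw":40,"translation":[-0.45,3.72,0],"twist":[0,0,0]}]'
python3 -m crank '[{"jaw":40,"translation":[-0.45,3.72,0],"twist":[0,0,0]},{"jaw":40,"translation":[-0.45,3.72,0],"twist":[0,0,0]},{"jaw":40,"translation":[-0.45,3.72,0],"twist":[0,0,0]},{"jaw":40,"translation":[-0.45,3.72,0],"twist":[0,0,0]},{"jaw":40,"translation":[-0.45,3.72,0],"twist":[0,0,0]}]'
python3 -m crank '[{"jaw":40,"translation":[-0.45,3.72,0],"twist":[0,0,0]},{"jaw":40,"translation":[-0.45,3.72,0],"twist":[0,0,0]},{"jaw":40,"translation":[-0.45,3.72,0],"twist":[0,0,0]},{"jaw":40,"translation":[-0.45,3.72,0],"twist":[0,0,0]},{"jaw":40,"translation":[-0.45,3.72,0],"twist":[0,0,0]}]'
python3 -m crank '[{"jaw":40,"translation":[0,0,0],"twist":[0,0,0]},{"jaw":40,"translation":[0,0,0],"twist":[0,0,0]},{"jaw":40,"translation":[0,0,0],"twist":[0,0,0]},{"jaw":40,"translation":[0,0,0],"twist":[0,0,0]},{"jaw":40,"translation":[0,0,0],"twist":[0,0,0]}]'
python3 - <<'E'
from chk import *
p=camera("wrist");X=wcloud(p);c=p["color"].astype(int)
w=(np.ptp(c,axis=2)<35)&(c.min(2)>80)
for y0 in(-.335,-.385):
    m=w&(X[...,2]>.076)&(X[...,2]<.095)&(abs(X[...,1]-y0)<.02)&(abs(X[...,0]-.491)<.035)
    print(rect(X[m]) if m.sum()>5 else m.sum())
E
```

```text
clock: 19.28
ee_pos: [0.5446, 0.1877, 0.2151]
orientation: [0.931, 0.364, -0.0, -0.0]
force: [0.8, -0.4, 0.4]
width: 0.455
clock: 19.7
ee_pos: [0.5446, 0.1877, 0.215]
orientation: [0.998, 0.069, -0.0, 0.0]
force: [-0.5, 0.5, -0.3]
width: 0.4
clock: 20.12
ee_pos: [0.5297, 0.0371, 0.2152]
orientation: [1.0, 0.011, -0.0, -0.0]
force: [0.1, 0.0, 1.0]
width: 0.401
clock: 20.53
ee_pos: [0.5114, -0.15, 0.2153]
orientation: [1.0, 0.011, -0.0, -0.0]
force: [1.8, 0.5, -0.0]
width: 0.402
clock: 20.95
ee_pos: [0.493, -0.3367, 0.2152]
orientation: [1.0, 0.011, -0.0, -0.0]
force: [0.2, 0.8, -0.4]
width: 0.394
clock: 21.37
ee_pos: [0.4932, -0.3341, 0.2157]
orientation: [1.0, 0.012, -0.0, -0.0]
force: [-0.2, 0.2, -0.4]
width: 0.4
[ 0.49315953 -0.33407336  0.21569419] (np.float64(1.31967121046415), array([-1.10463390e-05, -8.96585913e-05, -9.99999996e-01])) 0.4003925795654083 [-0.21050969  0.24275518 -0.43191312] fix x,y 59.997665112664066 -577.2306050345866
(664, array([ 491.8, -335.9,   56.4,   12.9,    1.1]), array([0.08 , 0.084, 0.086]))
(697, array([ 492.9, -385.2,   62.3,   14.4,    1.9]), array([0.079, 0.084, 0.086]))
```

```bash
python3 -m crank '[{"jaw":40,"translation":[-0.1,0.1,3],"twist":[0,0,0]},{"jaw":40,"translation":[0,0,4],"twist":[0,0,0]},{"jaw":40,"translation":[0,0,4],"twist":[0,0,0]},{"jaw":40,"translation":[0,0,4],"twist":[0,0,0]},{"jaw":40,"translation":[0,0,2.7],"twist":[0,0,0]}]'
python3 -m crank '[{"jaw":40,"translation":[0,0,0],"twist":[0,0,0]},{"jaw":5,"translation":[0,0,0],"twist":[0,0,0]},{"jaw":5,"translation":[0,0,0],"twist":[0,0,0]},{"jaw":5,"translation":[0,0,0],"twist":[0,0,0]},{"jaw":5,"translation":[0,0,0],"twist":[0,0,0]}]'
python3 -m crank '[{"jaw":5,"translation":[0,0,0],"twist":[0,0,0]},{"jaw":5,"translation":[0,0,0],"twist":[0,0,0]},{"jaw":5,"translation":[0,0,0],"twist":[0,0,0]},{"jaw":5,"translation":[0,0,0],"twist":[0,0,0]},{"jaw":5,"translation":[0,0,0],"twist":[0,0,0]}]'
python3 -m crank '[{"jaw":5,"translation":[0,0,-1],"twist":[0,0,0]},{"jaw":5,"translation":[0,0,-3],"twist":[0,0,0]},{"jaw":5,"translation":[0,0,-3],"twist":[0,0,0]},{"jaw":5,"translation":[0,0,-3],"twist":[0,0,0]},{"jaw":5,"translation":[0,0,-2],"twist":[0,0,0]}]'
python3 chk.py
```

```text
clock: 21.83
ee_pos: [0.4911, -0.3349, 0.0358]
orientation: [1.0, 0.011, -0.001, -0.001]
force: [0.4, -0.6, -0.5]
width: 0.403
clock: 22.25
ee_pos: [0.4924, -0.3369, 0.0407]
orientation: [1.0, 0.011, 0.001, 0.001]
force: [-0.2, 0.3, -0.5]
width: 0.175
clock: 22.67
ee_pos: [0.4923, -0.3369, 0.0405]
orientation: [1.0, 0.011, 0.001, 0.001]
force: [-1.6, 1.3, 7.4]
width: 0.145
clock: 23.08
ee_pos: [0.492, -0.3368, 0.1626]
orientation: [1.0, 0.011, 0.001, 0.001]
force: [-0.9, 0.7, -1.6]
width: 0.143
[ 0.49197489 -0.33675363  0.16256069] (np.float64(1.2189274137532378), array([ 0.00253791,  0.00237559, -0.99999396])) 0.1430467368567559 [-0.85416638  0.68456166 -1.55930324] fix x,y 59.4061858857055 -580.1006803582737
```

```bash
python3 -m crank '[{"jaw":5,"translation":[0.4,-2,0],"twist":[0,0,0]},{"jaw":5,"translation":[0.4,-3.6,0],"twist":[0,0,0]},{"jaw":5,"translation":[0.4,-3.6,0],"twist":[0,0,0]},{"jaw":5,"translation":[0.4,-3.6,0],"twist":[0,0,0]},{"jaw":5,"translation":[0.4,-3.6,0],"twist":[0,0,0]}]'
python3 -m crank '[{"jaw":5,"translation":[0.4,-3.6,0],"twist":[0,0,0]},{"jaw":5,"translation":[0.4,-3.6,0],"twist":[0,0,0]},{"jaw":5,"translation":[0.5,-3.6,0],"twist":[0,0,0]},{"jaw":5,"translation":[0.5,-1.8,0],"twist":[0,0,0]},{"jaw":5,"translation":[0,0,0],"twist":[0,0,0.118]}]'
python3 -m crank '[{"jaw":5,"translation":[0,0,0],"twist":[0,0,0.118]},{"jaw":5,"translation":[0,0,3],"twist":[0,0,0]},{"jaw":5,"translation":[0,0,3.5],"twist":[0,0,0]},{"jaw":5,"translation":[0,0,3.5],"twist":[0,0,0]},{"jaw":5,"translation":[0,0,1.6],"twist":[0,0,0]}]'
python3 -m crank '[{"jaw":5,"translation":[0,0,0.4],"twist":[0,0,0]},{"jaw":5,"translation":[0,0,0],"twist":[0,0,0]},{"jaw":5,"translation":[0,0,0],"twist":[0,0,0]},{"jaw":5,"translation":[0,0,0],"twist":[0,0,0]},{"jaw":5,"translation":[0,0,0],"twist":[0,0,0]}]'
python3 chk.py
```

```text
clock: 23.5
ee_pos: [0.5079, -0.1706, 0.1598]
orientation: [1.0, 0.01, 0.001, 0.0]
force: [0.4, -0.2, -0.7]
width: 0.148
clock: 23.92
ee_pos: [0.5237, -0.0423, 0.1599]
orientation: [0.999, -0.046, 0.001, -0.0]
force: [-0.1, -0.5, -0.6]
width: 0.146
clock: 24.33
ee_pos: [0.5223, -0.0454, 0.0404]
orientation: [0.994, -0.107, -0.001, -0.0]
force: [-1.4, -0.1, -0.7]
width: 0.146
clock: 24.75
ee_pos: [0.5241, -0.0458, 0.0401]
orientation: [0.994, -0.107, 0.001, 0.0]
force: [0.2, 0.1, -1.0]
width: 0.145
[ 0.52409955 -0.04581344  0.04010555] (np.float64(-12.297856526836828), array([ 2.50270189e-03,  9.38760708e-05, -9.99996864e-01])) 0.14478017988415554 [ 0.17455026  0.10434123 -1.04479498] fix x,y 29.322459186015667 -288.94237835670395
```

Underside about 5.5 mm above the table.

```bash
python3 -m crank '[{"jaw":5,"translation":[0,0,0.2],"twist":[0,0,0]},{"jaw":5,"translation":[0,0,0.2],"twist":[0,0,0]},{"jaw":5,"translation":[0,0,0.15],"twist":[0,0,0]},{"jaw":5,"translation":[0,0,0],"twist":[0,0,0]},{"jaw":5,"translation":[0,0,0],"twist":[0,0,0]}]'
python3 -m crank '[{"jaw":5,"translation":[0,0,0.1],"twist":[0,0,0]},{"jaw":5,"translation":[0,0,0],"twist":[0,0,0]},{"jaw":5,"translation":[0,0,0],"twist":[0,0,0]},{"jaw":5,"translation":[0,0,0],"twist":[0,0,0]},{"jaw":5,"translation":[0,0,0],"twist":[0,0,0]}]'
```

```text
clock: 25.17
ee_pos: [0.5237, -0.0457, 0.0344]
orientation: [0.994, -0.107, 0.001, 0.0]
force: [-4.3, 0.7, 17.7]
width: 0.147
clock: 25.58
ee_pos: [0.5238, -0.0457, 0.0343]
orientation: [0.994, -0.107, 0.001, 0.0]
force: [-6.6, 1.7, 31.4]
width: 0.147
```

```bash
python3 -m crank '[{"jaw":5,"translation":[0,0,-0.2],"twist":[0,0,0]},{"jaw":20,"translation":[0,0,0],"twist":[0,0,0]},{"jaw":30,"translation":[0,0,0],"twist":[0,0,0]},{"jaw":100,"translation":[0,0,0],"twist":[0,0,0]},{"jaw":100,"translation":[0,0,0],"twist":[0,0,0]}]'
python3 -m crank '[{"jaw":100,"translation":[0,0,0],"twist":[0,0,0]},{"jaw":100,"translation":[0,0,0],"twist":[0,0,0]},{"jaw":100,"translation":[0,0,0],"twist":[0,0,0]},{"jaw":100,"translation":[0,0,0],"twist":[0,0,0]},{"jaw":100,"translation":[0,0,0],"twist":[0,0,0]}]'
python3 -m crank '[{"jaw":100,"translation":[0,0,0],"twist":[0,0,0]},{"jaw":100,"translation":[0,0,0],"twist":[0,0,0]},{"jaw":100,"translation":[0,0,0],"twist":[0,0,-0.121]},{"jaw":100,"translation":[0,0,0],"twist":[0,0,-0.121]},{"jaw":100,"translation":[0,0,0],"twist":[0,0,-0.121]}]'
python3 -m crank '[{"jaw":100,"translation":[0,0,0],"twist":[0,0,-0.121]},{"jaw":100,"translation":[0,0,0],"twist":[0,0,-0.121]},{"jaw":100,"translation":[0,0,0],"twist":[0,0,-0.121]},{"jaw":100,"translation":[0,0,0],"twist":[0,0,-0.121]},{"jaw":100,"translation":[0,0,0],"twist":[0,0,-0.121]}]'
python3 -m crank '[{"jaw":100,"translation":[0,0,0],"twist":[0,0,-0.121]},{"jaw":100,"translation":[0,0,0],"twist":[0,0,-0.121]},{"jaw":100,"translation":[0,0,0],"twist":[0,0,-0.121]},{"jaw":100,"translation":[0,0,0],"twist":[0,0,-0.121]},{"jaw":100,"translation":[0,0,0],"twist":[0,0,-0.121]}]'
python3 - <<'E'
from chk import *
p=camera("wrist");X=wcloud(p);c=p["color"]
m=(X[...,2]>.055)&(X[...,2]<.09)&(abs(X[...,0]-.524)<.045)&(abs(X[...,1]+.045)<.03)&(c.min(2)>90)
print(m.sum(), rect(X[m]) if m.sum()>5 else 0)
p=camera("side");X=cloud(p);m=(X[...,2]>.06)&(X[...,2]<.09)&(abs(X[...,0]-.524)<.045)&(abs(X[...,1]+.045)<.03)&(p["color"].min(2)>90)
print(m.sum(), rect(X[m]) if m.sum()>5 else 0)
E
```

```text
clock: 26.0
ee_pos: [0.5234, -0.0457, 0.0338]
orientation: [0.994, -0.107, -0.0, 0.0]
force: [0.1, -0.6, -0.0]
width: 0.356
clock: 26.42
ee_pos: [0.5234, -0.0457, 0.0341]
orientation: [0.994, -0.107, -0.0, 0.0]
force: [0.3, -0.0, -0.3]
width: 0.704
clock: 26.83
ee_pos: [0.5234, -0.0457, 0.0341]
orientation: [0.997, 0.077, 0.0, 0.0]
force: [0.5, -0.0, -0.1]
width: 0.989
clock: 27.25
ee_pos: [0.5235, -0.0457, 0.0342]
orientation: [0.929, 0.371, 0.0, 0.0]
force: [-0.8, 0.1, 0.0]
width: 1.0
clock: 27.67
ee_pos: [0.5234, -0.0457, 0.0342]
orientation: [0.776, 0.63, 0.0, 0.0]
force: [0.9, 0.8, -0.5]
width: 1.003
[ 0.52342842 -0.04567684  0.03415084] (np.float64(78.16968909617727), array([-7.59294920e-05,  9.35849391e-05, -9.99999993e-01])) 1.0034968183578354 [ 0.85410578  0.82230971 -0.48705714] fix x,y 28.637625077626186 -288.9506876781845
3431 (3431, array([534.6, -45.6,  14.2,  78.3,  69.7]), array([0.057, 0.073, 0.079]))
261 (261, array([521.2, -43.9,  13.5,  57.2,  76.6]), array([0.061, 0.076, 0.082]))
```

```bash
python3 -m crank '[{"jaw":100,"translation":[-0.5,0,0],"twist":[0,0,0.005]},{"jaw":40,"translation":[0,0,0],"twist":[0,0,0]},{"jaw":40,"translation":[0,0,0],"twist":[0,0,0]},{"jaw":40,"translation":[0,0,0],"twist":[0,0,0]},{"jaw":40,"translation":[0,0,0],"twist":[0,0,0]}]'
python3 -m crank '[{"jaw":40,"translation":[0,0,0],"twist":[0,0,0]},{"jaw":40,"translation":[0,0,0],"twist":[0,0,0]},{"jaw":40,"translation":[0,0,0],"twist":[0,0,0]},{"jaw":40,"translation":[0,0,0],"twist":[0,0,0]},{"jaw":40,"translation":[0,0,0],"twist":[0,0,0]}]'
python3 -m crank '[{"jaw":40,"translation":[0,0,0],"twist":[0,0,0]},{"jaw":40,"translation":[0,0,0],"twist":[0,0,0]},{"jaw":40,"translation":[0,0,0],"twist":[0,0,0]},{"jaw":40,"translation":[0,0,0],"twist":[0,0,0]},{"jaw":40,"translation":[0,0,0],"twist":[0,0,0]}]'
python3 chk.py
```

```text
clock: 28.18
ee_pos: [0.5224, -0.0506, 0.0341]
orientation: [0.78, 0.626, -0.0, 0.0]
force: [0.2, 0.1, -0.1]
width: 0.778
clock: 28.6
ee_pos: [0.5223, -0.0505, 0.0341]
orientation: [0.78, 0.626, -0.0, -0.0]
force: [-0.3, -0.0, 1.0]
width: 0.59
clock: 29.02
ee_pos: [0.5224, -0.0505, 0.0341]
orientation: [0.78, 0.626, -0.0, 0.0]
force: [-0.8, 0.3, 0.2]
width: 0.587
[ 0.52236002 -0.05054875  0.03410856] (np.float64(77.53734848881348), array([-5.81315421e-05,  4.02529493e-06, -9.99999998e-01])) 0.5871286073494616 [-0.80416289  0.28941764  0.22040896] fix x,y 28.62290906771948 -293.9383589541362
```

```bash
python3 -m crank '[{"jaw":40,"translation":[0,0,-1.5],"twist":[0,0,0]},{"jaw":40,"translation":[0,0,-3.5],"twist":[0,0,0]},{"jaw":40,"translation":[0,0,-3.5],"twist":[0,0,0]},{"jaw":40,"translation":[0,0,-3.5],"twist":[0,0,0]},{"jaw":40,"translation":[0,0,-2],"twist":[0,0,-0.005]}]'
python3 -m crank '[{"jaw":40,"translation":[2,-0.31,0],"twist":[0,0,0]},{"jaw":40,"translation":[3.5,-0.31,0],"twist":[0,0,0]},{"jaw":40,"translation":[3.5,-0.31,0],"twist":[0,0,0]},{"jaw":40,"translation":[3.5,-0.31,0],"twist":[0,0,0]},{"jaw":40,"translation":[3.5,-0.31,0],"twist":[0,0,0]}]'
python3 -m crank '[{"jaw":40,"translation":[3.5,-0.31,0],"twist":[0,0,0]},{"jaw":40,"translation":[3.5,-0.31,0],"twist":[0,0,0]},{"jaw":40,"translation":[3.5,-0.31,0],"twist":[0,0,0]},{"jaw":40,"translation":[1.8,-0.31,0],"twist":[0,0,0]},{"jaw":40,"translation":[0,0,0],"twist":[0,0,0]}]'
python3 -m crank '[{"jaw":40,"translation":[0,0,0],"twist":[0,0,0]},{"jaw":40,"translation":[0,0,0],"twist":[0,0,0]},{"jaw":40,"translation":[0,0,0],"twist":[0,0,0]},{"jaw":40,"translation":[0,0,0],"twist":[0,0,0]},{"jaw":40,"translation":[0,0,0],"twist":[0,0,0]}]'
python3 - <<'E'
from chk import *
p=camera("side");F=fr(cloud(p));c=p["color"]
m=(abs(F[...,0])<35)&(F[...,1]>-25)&(F[...,1]<20)&(F[...,2]>130)&(F[...,2]<225)&(c.min(2)>120)
print(m.sum(),np.round(np.percentile(F[m],[1,10,50,75,90,99],axis=0)))
m=(abs(F[...,0])<22)&(F[...,1]>-3)&(F[...,1]<30)&(F[...,2]>60)&(F[...,2]<100)
for a in range(-4,26,2):
    k=m&(abs(F[...,1]-a)<1)
    if k.sum():print(a,np.percentile(F[k][:,2],[5,50,95]).round(),end=";")
cv2.imwrite("pics/s4.png",cv2.resize(c[200:384,100:300,::-1],None,fx=3,fy=3))
E
```

```text
clock: 29.43
ee_pos: [0.5231, -0.0507, 0.1775]
orientation: [0.778, 0.628, 0.001, 0.001]
force: [0.1, -0.4, -0.5]
width: 0.583
clock: 29.85
ee_pos: [0.5409, 0.1106, 0.1742]
orientation: [0.778, 0.628, 0.0, 0.0]
force: [0.9, 0.8, -0.7]
width: 0.587
clock: 30.27
ee_pos: [0.5546, 0.2353, 0.1737]
orientation: [0.777, 0.629, 0.0, -0.0]
force: [0.1, -0.6, -1.7]
width: 0.589
clock: 30.68
ee_pos: [0.5549, 0.2311, 0.1742]
orientation: [0.778, 0.628, 0.0, 0.0]
force: [-0.1, 0.4, -0.5]
width: 0.587
[0.55493358 0.2310842  0.1742466 ] (np.float64(77.75543059604702), array([-8.70671100e-05,  1.57701039e-04, -9.99999984e-01])) 0.5870101234964266 [-0.0550301   0.35972444 -0.51365317] fix x,y 0.9447931215377143 -11.78223506674025
681 [[-28. -13. 144.]
 [-26.  -2. 150.]
 [  1.  -1. 179.]
 [ 14.  -1. 198.]
 [ 23.  -0. 212.]
 [ 28.   0. 218.]]
0 [90. 91. 93.];2 [92. 94. 95.];4 [93. 94. 96.];6 [94. 95. 97.];8 [94. 95. 97.];10 [93. 94. 96.];12 [90. 93. 95.];14 [69. 89. 93.];16 [74. 89. 91.];18 [66. 91. 93.];20 [65. 93. 96.];22 [73. 95. 97.];24 [72. 95. 97.];
```

View pics/s4.png

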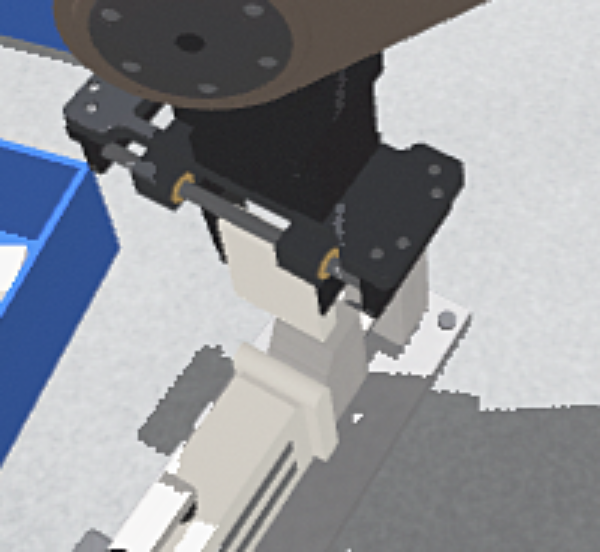

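Plate 2 hangs just on the jaw side of plate 1 (clearance about 0.5 mm). Pushing it down slowly.

```bash
python3 -m crank '[{"jaw":40,"translation":[0,0,2],"twist":[0,0,0]},{"jaw":40,"translation":[0,0,1.5],"twist":[0,0,0]},{"jaw":40,"translation":[0,0,0.5],"twist":[0,0,0]},{"jaw":40,"translation":[0,0,0.5],"twist":[0,0,0]},{"jaw":40,"translation":[0,0,0],"twist":[0,0,0]}]'
python3 -m crank '[{"jaw":40,"translation":[0,0,0.4],"twist":[0,0,0]},{"jaw":40,"translation":[0,0,0.4],"twist":[0,0,0]},{"jaw":40,"translation":[0,0,0.4],"twist":[0,0,0]},{"jaw":40,"translation":[0,0,0.4],"twist":[0,0,0]},{"jaw":40,"translation":[0,0,0.4],"twist":[0,0,0]}]'
python3 chk.py
```

```text
clock: 31.15
ee_pos: [0.5547, 0.2317, 0.1286]
orientation: [0.778, 0.628, -0.0, -0.0]
force: [0.1, 0.7, -0.8]
width: 0.587
clock: 31.57
ee_pos: [0.5557, 0.2324, 0.1102]
orientation: [0.778, 0.628, 0.002, 0.001]
force: [-0.3, 1.0, 10.7]
width: 0.583
[0.55574212 0.23239559 0.11016493] (np.float64(77.82146377552706), array([ 0.00166473,  0.00283165, -0.99999461])) 0.5825076698226223 [-0.3061243   0.96229428 10.71484022] fix x,y 1.4579417913369448 -10.3295983131278
```

```bash
python3 -m crank '[{"jaw":40,"translation":[0,0,0.4],"twist":[0,0,0]},{"jaw":40,"translation":[0,0,0.4],"twist":[0,0,0]},{"jaw":40,"translation":[0,0,0.4],"twist":[0,0,0]},{"jaw":40,"translation":[0,0,0.4],"twist":[0,0,0]},{"jaw":40,"translation":[0,0,0.4],"twist":[0,0,0]}]'
python3 chk.py
```

```text
clock: 31.98
ee_pos: [0.5557, 0.2322, 0.0901]
orientation: [0.778, 0.628, 0.001, 0.001]
force: [0.6, 0.9, 4.9]
width: 0.586
[0.55572486 0.23222317 0.09008288] (np.float64(77.81888009519245), array([ 0.00140546,  0.00270441, -0.99999536])) 0.586230832603305 [0.64949782 0.86563847 4.94485851] fix x,y 1.4775105793277596 -10.501773229321927
```

Past the lead-in, with low force.

```bash
python3 -m crank '[{"jaw":40,"translation":[0,0,0.7],"twist":[0,0,0]},{"jaw":40,"translation":[0,0,0.7],"twist":[0,0,0]},{"jaw":40,"translation":[0,0,0.7],"twist":[0,0,0]},{"jaw":40,"translation":[0,0,0.7],"twist":[0,0,0]},{"jaw":40,"translation":[0,0,0.7],"twist":[0,0,0]}]'
python3 -m crank '[{"jaw":40,"translation":[0,0,0.2],"twist":[0,0,0]},{"jaw":40,"translation":[0,0,0.2],"twist":[0,0,0]},{"jaw":40,"translation":[0,0,0.1],"twist":[0,0,0]},{"jaw":40,"translation":[0,0,0],"twist":[0,0,0]},{"jaw":40,"translation":[0,0,0],"twist":[0,0,0]}]'
python3 chk.py
```

```text
clock: 32.4
ee_pos: [0.5552, 0.2325, 0.0539]
orientation: [0.778, 0.628, 0.001, 0.0]
force: [1.2, 5.9, 1.6]
width: 0.587
clock: 32.82
ee_pos: [0.5549, 0.2324, 0.0491]
orientation: [0.778, 0.628, 0.0, -0.0]
force: [0.4, 6.0, 5.6]
width: 0.589
[0.55493515 0.23244478 0.04912169] (np.float64(77.82405880824736), array([ 6.67001817e-04,  4.90022361e-04, -9.99999657e-01])) 0.5891659643769541 [0.38200723 5.97193888 5.60826481] fix x,y 0.6588044881956281 -10.45205150591132
```

```bash
python3 -m crank '[{"jaw":40,"translation":[0,0,0.1],"twist":[0,0,0]},{"jaw":40,"translation":[0,0,0],"twist":[0,0,0]},{"jaw":40,"translation":[0.1,0,0.1],"twist":[0,0,0]},{"jaw":40,"translation":[0,0,0],"twist":[0,0,0]},{"jaw":40,"translation":[0,0,0],"twist":[0,0,0]}]'
python3 chk.py
```

```text
clock: 33.23
ee_pos: [0.555, 0.2327, 0.049]
orientation: [0.778, 0.628, 0.0, 0.0]
force: [-7.3, -2.7, 26.4]
width: 0.584
[0.55501143 0.23271761 0.04900267] (np.float64(77.84483868696155), array([-7.19374244e-05,  9.01161630e-04, -9.99999591e-01])) 0.5837164007562821 [-7.30602986 -2.66064374 26.42725488] fix x,y 0.6757060601191024 -10.16925724249905
```

```bash
python3 -m crank '[{"jaw":40,"translation":[0,0,-0.2],"twist":[0,0,0]},{"jaw":70,"translation":[0,0,0],"twist":[0,0,0]},{"jaw":75,"translation":[0,0,0],"twist":[0,0,0]},{"jaw":75,"translation":[0,0,0],"twist":[0,0,0]},{"jaw":75,"translation":[0,0,0],"twist":[0,0,0]}]'
python3 -m crank '[{"jaw":75,"translation":[0,0,-1],"twist":[0,0,0]},{"jaw":75,"translation":[0,0,-3],"twist":[0,0,0]},{"jaw":75,"translation":[0,0,-4],"twist":[0,0,0]},{"jaw":75,"translation":[0,0,-4],"twist":[0,0,0]},{"jaw":75,"translation":[0,0,-4],"twist":[0,0,0]}]'
python3 -m crank '[{"jaw":75,"translation":[-2,0,-0.7],"twist":[0,0,0]},{"jaw":75,"translation":[-3,0,0],"twist":[0,0,0]},{"jaw":75,"translation":[0,0,0],"twist":[0,0,0]},{"jaw":75,"translation":[0,0,0],"twist":[0,0,0]},{"jaw":75,"translation":[0,0,0],"twist":[0,0,0]}]'
python3 - <<'E'
from chk import *
p=prof();a=cv2.resize(p["color"][70:220,150:350,::-1],None,fx=3,fy=3)
q=prof("side");b=cv2.resize(q["color"][90:384,100:360,::-1],(398,450));cv2.imwrite("pics/w5.png",cv2.resize(np.hstack([a,b]),(798,360)))
E
```

```text
clock: 33.65
ee_pos: [0.5548, 0.2328, 0.0486]
orientation: [0.778, 0.628, -0.0, -0.0]
force: [0.4, -0.3, 0.5]
width: 0.745
clock: 34.07
ee_pos: [0.5545, 0.2328, 0.2115]
orientation: [0.778, 0.628, -0.0, 0.0]
force: [0.9, 0.0, -0.0]
width: 0.75
clock: 34.48
ee_pos: [0.5445, 0.1842, 0.2165]
orientation: [0.778, 0.628, 0.0, 0.0]
force: [0.4, -0.3, -0.8]
width: 0.749
[0.54454116 0.18416162 0.21650272] (np.float64(77.79695078969077), array([ 1.75931900e-04,  3.17249174e-04, -9.99999934e-01])) 0.7494163413211048 [ 0.42757982 -0.26789004 -0.79987523] fix x,y 0.7029820668618102 -59.84128254721057
-40 [93. 94. 95.];-38 [93. 94. 95.];-36 [93. 94. 95.];-34 [93. 94. 95.];-32 [93. 94. 95.];-30 [93. 94. 95.];-28 [90. 93. 95.];-26 [86. 89. 91.];-24 [84. 85. 88.];-22 [80. 82. 83.];-20 [76. 78. 80.];-18 [72. 74. 77.];-16 [69. 71. 73.];-14 [67. 68. 70.];-12 [91. 91. 92.];-10 [91. 93. 94.];-8 [93. 94. 95.];-6 [93. 94. 95.];-4 [93. 94. 96.];-2 [92. 93. 95.];0 [89. 91. 93.];2 [89. 91. 92.];4 [92. 93. 94.];6 [93. 94. 95.];8 [93. 94. 95.];10 [93. 94. 95.];12 [92. 93. 94.];14 [89. 90. 92.];16 [87. 88. 90.];18 [89. 91. 92.];20 [91. 92. 94.];22 [93. 94. 95.];24 [93. 94. 95.];26 [93. 94. 96.];28 [93. 94. 95.];30 [93. 94. 95.];32 [93. 94. 95.];
-40 [94. 95. 97.];-38 [94. 95. 98.];-36 [95. 96. 98.];-34 [94. 95. 96.];-32 [94. 95. 97.];-30 [94. 96. 97.];-28 [90. 94. 96.];-26 [86. 89. 95.];-24 [82. 86. 90.];-22 [78. 83. 86.];-20 [75. 78. 83.];-18 [76. 77. 79.];-12 [93. 94. 94.];-10 [93. 94. 96.];-8 [94. 96. 97.];-6 [93. 95. 97.];-4 [93. 95. 98.];-2 [92. 94. 97.];0 [89. 93. 94.];2 [91. 92. 93.];4 [93. 94. 96.];6 [94. 95. 97.];8 [94. 95. 97.];10 [93. 95. 97.];12 [91. 94. 96.];14 [88. 91. 95.];16 [88. 90. 92.];18 [91. 92. 94.];20 [92. 94. 95.];22 [93. 95. 97.];24 [94. 95. 98.];26 [93. 95. 97.];28 [94. 96. 98.];30 [93. 96. 97.];32 [94. 95. 98.];
```

View pics/w5.png

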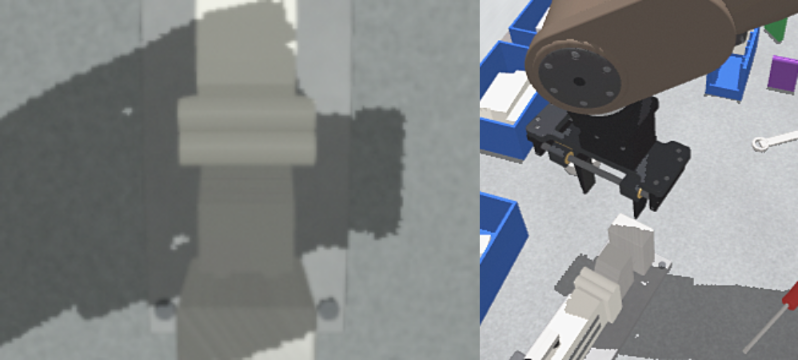

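Both plates stand flush between jaw and workpiece (left picture, rows 98–165), with their tops level with the workpiece. The jaw has been pushed back about 13 mm.

```bash
python3 -c "
from cell import job_done;print(job_done())"
```

```text
the job is handed in; nothing more can be done
None
```

I filled the gap with two spacer plates from the rack and handed the job in at about 34.5 s on the robot's clock. I stood each plate on the free table and regripped it by its side edges before pressing it onto the base plate; the third plate was left in the rack.

- **First plate:** it went in with no wedging force and the jaw did not move. The gap measured about 15 mm, so it was not snug and I added a second.
- **Second plate:** it wedged the jaw back about 13 mm and reached the base plate, where I read 26 N on the tool while pressing it down.
- **Last pictures:** both plate tops were level with the workpiece top, to about 1 mm. The two plates sat tight between jaw and workpiece, and the gripper was clear of everything.
- **Not rechecked:** I never took a closing picture of the jar, collar and offcut. The arm did not go near them.

No check failed or disagreed beyond the 1–2 mm difference between the cameras.

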